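Set the forceps gap against the gauge plug

TASK

Plug the loose gauge into the socket of the forceps stand, fully home with its dark band pointing along the forceps, and let go of it. Then pinch the two sprung jaws of the forceps until the tips stand in line with the two edges of the band, 10 mm apart, never letting the tips meet, and finish while still holding that gap steady. Leave the dish, bottle and tip box alone.

Things in the scene. Friction and masses are not known exactly. Their poses are not given: they have to be found in the camera images.
- stand: Fixed forceps setting stand, yaw within 0.45 rad. Origin: centre of the underside, on the bench. Black base plate 240 (x) x 90 (y) x 12 mm high. x runs from the clamp post to the socket block. Steel forceps lie level above it, held by the heel, their two jaws pointing to +x side by side. Between post and block only the base plate is under the jaws.
- clamp (a point): Top of the black screw on the aluminium clamp post that holds the forceps' heel; at stand (-103, 0, 78) mm. Post 30 x 34 mm, top at z = 68 mm.
- jaw_left (a joint): Left (+y) forceps jaw: steel bar 150 mm long, pivot at stand x = -85 mm, tip at x = +65 mm. 4 mm thick, 14 mm high (z 45 to 59 mm); last 30 mm 3 x 6 mm. Straight inner face, pivoted 5 mm left of the centre line. Angle, rad: 0 = at rest, splayed out 0.0667; grows as squeezed; 0.0667 = parallel to stand x; 0.098 = end stop (tips meet). Springs back when let go.
- jaw_right (a joint): Right (-y) jaw: mirror image of the left one and independent of it, same meaning of the angle. Each jaw has a spring of 4 N m/rad with 0.16 N m preload: about 5 N on each, 90 mm from the pivot, at the wanted gap. With both at 0.0667 the inner faces are 10 mm apart all along and the jaws measure 18 mm over their outer faces where they are pinched.
- pinch (a point): Place to pinch the jaws, midway between them, at their mid-height: stand (5, 0, 52) mm, 90 mm from the pivots, in the middle of the dark-ribbed part (x -8 to +17 mm). At rest the jaws measure 30 mm over their outer faces here.
- tip_left (a point): Inner edge of the left jaw's tip, 52 mm above the bench. The tip gap is the distance between the two tip points: 30 mm at rest, 10 mm wanted, 0 when the tips meet.
- tip_right (a point): Inner edge of the right jaw's tip, 52 mm above the bench.
- socket (a point): Centre of the mouth of the socket hole, at stand (95, 0, 35) mm, in the top of a grey block 50 (x) x 52 (y) mm, 35 mm high; axes as the stand's. The hole is 17.5 mm (x) by 23.5 mm (y), 22 mm deep, its mouth chamfered. When the gauge is home, its head rests on the block's top, its underside at stand z = 15 mm and its head 17 mm beyond the tips.
- gauge: Loose aluminium gauge plug, about 70 g, standing upright on its shank on the bench. Origin: centre of its underside; z up. Shank 16 (x) x 22 (y) mm, 20 mm long, lowest 4 mm narrowed to 14 x 20. Head above it 26 (x) x 30 (y) mm, z 20 to 42 mm. A dark band 10 mm wide runs over the head along x, centred in y. It fits the socket with its x along the stand's, either way round.
- dish: Bystander: closed clear culture dish 60 mm in diameter, 16 mm high; origin at the centre of its underside. It and the gauge may stand in either of two places right of the stand.
- bottle: Bystander: small amber bottle 40 mm in diameter, 75 mm high; origin at the centre of its underside. Left of the stand.
- tipbox: Bystander: pipette tip box 120 (x) x 80 (y) x 59 mm high; origin at the centre of its underside. Left of the stand.
Mind the look-alikes: they are no part of the job. There is more than one size of the gauge; the job needs the middle-sized.

How it is judged:
By the outcome, as a careful person would: the job done as asked, in the order asked, and still so for the second after the job is handed in, while the arm keeps its last pose, push and grip.
It also fails if it takes over 45 s, if anything falls off the work surface, if the arm or the gripper's body presses on something with over 40 N, if the wrist force passes 120 N, or if a joint passes its speed limit or range.

ROBOT

A 7-joint arm with a two-finger parallel gripper is mounted at the origin on the work surface. World frame = base frame: x ahead of the robot, y to its left, z up, the work surface at z = 0. Lengths are in m, angles in degrees, forces in N, time in s.
With the tool pointing down it reaches from about 0.4 to 0.875 m from the base axis. Payload 19.3 kg.
Tool frame: the origin (TCP) lies where the fingers leave the gripper's body, on its centre line; the fingertips stand 73 mm ahead of it and the grasp point (between the pads) lies 54 mm ahead of it (robot.tip_extent is the distance from the TCP to the fingertips, in m); z points along the fingers, y is the direction in which the jaws open and shut (so a half turn about z gives the same grasp; the last joint's range is limited). The gripper opens to 85 mm and grips with 20 to 120 N. Pads are 22 mm wide; open, the fingers measure 114 mm over their backs; the gripper's body (76 mm by 85 mm) begins 54 mm behind the grasp point. The pads swing forward as they close: fully open they stand 13 mm farther back than shut.
Start: joints at [61.066, 29.874, -2.08, 91.645, 1.215, 58.505, -6.463], TCP at [0.263, -0.567, 0.304] pointing down, gripper open.
Joint ranges: [-166.77, 166.77], [-17.47, 122.26], [-85.68, 81.53], [9.62, 139.38], [-72.42, 252.41], [9.2, 110.78], [-144.41, 144.41]. Speed limits (degrees/s): [108.29, 108.29, 136.94, 136.94, 172.46, 172.46, 172.46].

INTERFACE

Orientations are given as a 3x3 rotation matrix whose columns are the frame's x, y, z axes.
In Python, from plant import robot, imaging, job gives the robot as it stands.
- The arm moves only by the tool apply_moves, never from a script. Its argument "steps" is one flat list of numbers, 5 for each row, row after row: the shift along the world's x, y, z in units of 25 mm (1.0 is 25 mm), then the turn about the world's z in rad, then the opening, from 0 (shut) to 1 (fully open). In form: [tx, ty, tz, twist, fingers, tx, ty, tz, twist, fingers, ...]. A call has 1 to 12 rows; each row shifts and turns the commanded pose from where the row before left it; what a row does not reach is not made up. A row lasts 1/10 s, in which the tool goes at most 50 mm and 8.59 degrees, less where a joint would pass 70% of its speed; a pose out of reach is approached as far as the arm can. A call is refused whole if a number of a shift passes 1 or a number of a turn 0.15, either way. A call with a gripper value outside its range is refused whole. The fingers move at their own pace and stop on an object; the grip force is fixed at half the most. Time passes only in rows, so rows that do not move let the fingers close. It gives the time, the measured TCP pose, the force and the opening at its end, in the units of the state.
- robot.sense(): the state, without advancing time (a new reading comes with each control period).
- imaging.capture(name): name is "scene" or "top" or "wrist"; returns a dict with "frame" (480x640x3 uint8, red, green, blue), "fx", "fy", "cx", "cy" (pixels), "T" (4x4, takes a point from camera to world coordinates). Camera axes: x right, y down, z forward; pixel columns grow to the right and rows downward; lengths in m; the calibration is good to about 2 mm. The wrist camera is an equidistant fisheye: a pixel r from the principal point sees the ray r / f radians off the axis. A picture is of the moment at which its call begins. There is no depth.
- job.close_job(): hands the job in, once; it reports no verdict.
The state is a dict: "clock": time; "joint_positions": joint angles; "joint_vel": joint speeds; "joint_torque": joint torques, N m; "ee_pos": TCP position; "eef_rot": TCP orientation; "ft_force": force on the tool from outside, world axes, zero at the start; "wrist_torque": the same for the moment, N m; "grip_width": finger opening in m.
Only numpy, scipy, OpenCV 4.12 (cv2) and the standard library are available. Lean on these libraries where they do the work, as an engineer would, in place of code of your own. Each camera call takes 0.05 s, during which the arm holds its last target.

## Working session

There is one attempt and no reset: what is moved stays moved. The work goes in short steps, Python scripts to look and compute and a tool call to move; the robot and the scene stay as the last step left them, time stands still between calls to the robot, and variables do not carry over. Pictures are saved under pics/ and viewed, and the job is handed in when it is done.

Besides the shell and the picture viewer there is one more tool, called after ">>>" by a JSON object that holds its "method" and its "body", one argument or row to a line. apply_moves: Moves the arm, as the interface text tells. Its arguments: {"type":"object","properties":{"steps":{"type":"array","items":{"type":"number"}}},"required":["steps"]}

```bash
ls; mkdir -p pics; python3 - <<'E'
from plant import robot, imaging, job
import cv2, numpy as np
s=robot.sense();print({k:np.round(v,3).tolist() for k,v in s.items()})
for n in ("scene","top","wrist"):
    c=imaging.capture(n);cv2.imwrite(f"pics/{n}0.png",c["frame"][:,:,::-1]);print(n,c["fx"],c["fy"],c["cx"],c["cy"],np.round(c["T"],4).tolist())
E
```

```text
pics
{'clock': 0.0, 'joint_positions': [61.066, 29.909, -2.079, 91.672, 1.215, 58.505, -6.463], 'joint_vel': [-0.011, -0.089, 0.033, 0.073, -0.02, -0.007, -0.034], 'joint_torque': [-0.0, -92.712, 1.98, -36.993, 0.018, 0.008, -0.0], 'ee_pos': [0.263, -0.567, 0.303], 'eef_rot': [[0.907, 0.421, -0.001], [0.421, -0.907, 0.001], [-0.0, -0.001, -1.0]], 'ft_force': [-0.423, 0.231, 0.491], 'wrist_torque': [0.04, -0.086, -0.003], 'grip_width': 0.085}
scene 470.6886332046831 470.6886332046831 319.8356247545356 239.7527468902952 [[0.1922, 0.711, -0.6764, 1.1122], [0.9813, -0.1307, 0.1415, -0.0324], [0.0122, -0.691, -0.7228, 0.6572], [0.0, 0.0, 0.0, 1.0]]
top 550.5869851904956 550.5869851904956 320.31218473680235 237.92838109219477 [[0.0097, -0.9985, 0.0546, 0.4883], [-0.9997, -0.0083, 0.0242, 0.0587], [-0.0237, -0.0548, -0.9982, 1.0276], [0.0, 0.0, 0.0, 1.0]]
wrist 371.64829954431775 371.64829954431775 320.8023776623307 236.7668458162036 [[0.4211, -0.8735, -0.2442, 0.3251], [-0.907, -0.406, -0.1118, -0.5373], [-0.0016, 0.2686, -0.9633, 0.3742], [0.0, 0.0, 0.0, 1.0]]
```

View pics/scene0.png

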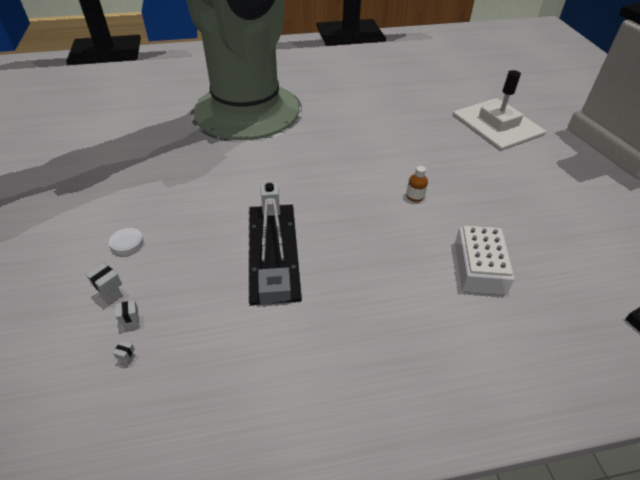

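View pics/top0.png

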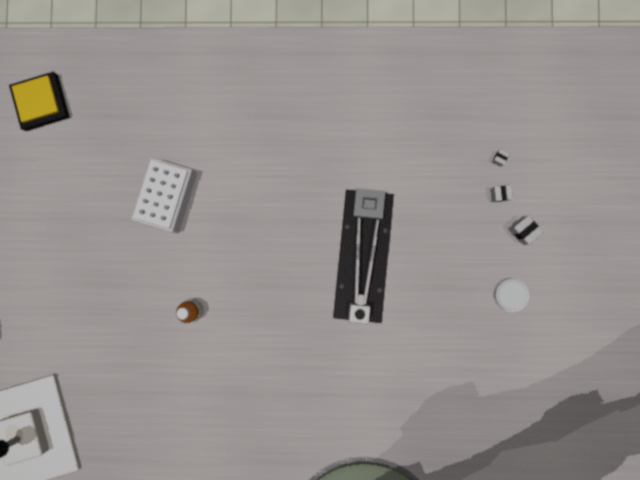

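View pics/wrist0.png

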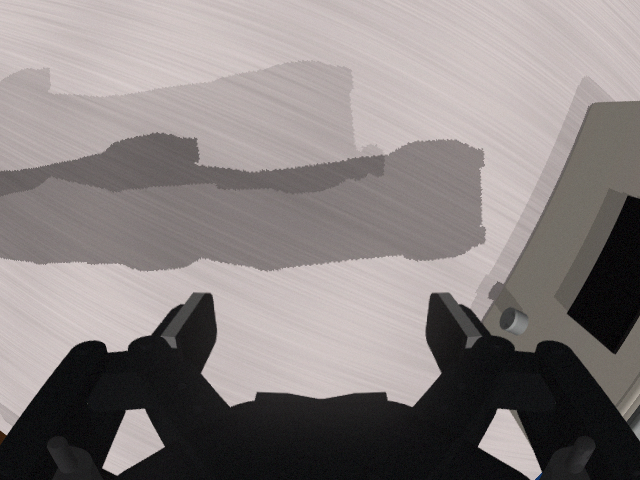

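```bash
cat > h.py <<'E'
from plant import robot, imaging, job
import cv2, numpy as np
def cap(n,name=None):
    c=imaging.capture(n)
    if name: cv2.imwrite(f"pics/{name}.png",c["frame"][:,:,::-1])
    c["n"]=n; return c
def ray(c,u,v):
    x=(u-c["cx"])/c["fx"];y=(v-c["cy"])/c["fy"]
    if c["n"]=="wrist":
        r=np.hypot(x,y); k=np.sin(r)/r if r>1e-9 else 1; d=np.array([x*k,y*k,np.cos(r)])
    else: d=np.array([x,y,1.])
    return c["T"][:3,:3]@d
def at(c,u,v,z):
    d=ray(c,u,v);o=c["T"][:3,3];return o+d*(z-o[2])/d[2]
def proj(c,P):
    p=np.linalg.inv(c["T"])@np.append(P,1);
    if c["n"]=="wrist":
        t=np.arctan2(np.hypot(p[0],p[1]),p[2]);h=np.hypot(p[0],p[1]);x,y=p[0]/h*t,p[1]/h*t
    else: x,y=p[0]/p[2],p[1]/p[2]
    return c["fx"]*x+c["cx"],c["fy"]*y+c["cy"]
def crop(c,u0,v0,w,h,k,name):
    f=c["frame"][v0:v0+h,u0:u0+w,::-1];cv2.imwrite(f"pics/{name}.png",cv2.resize(f,None,fx=k,fy=k,interpolation=cv2.INTER_CUBIC))
E
python3 - <<'E'
from h import *
c=cap("top")
crop(c,470,140,80,120,6,"g1"); crop(c,320,180,90,150,4,"s1")
a=at
for uv,z in (((501,193),.042),((526,230),.05),((501,158),.03),((512,295),.016),((369,203),.035),((360,313),.07)): print(uv,at(c,*uv,z))
E
```

```text
(501, 193) [ 0.62523652 -0.23964441  0.042     ]
(526, 230) [ 0.55872624 -0.28046406  0.05      ]
(501, 158) [ 0.69082782 -0.24380022  0.03      ]
(512, 295) [ 0.44270385 -0.26580862  0.016     ]
(369, 203) [ 0.60649548 -0.00469188  0.035     ]
(360, 313) [0.41137006 0.01213168 0.07      ]
```

View pics/g1.png

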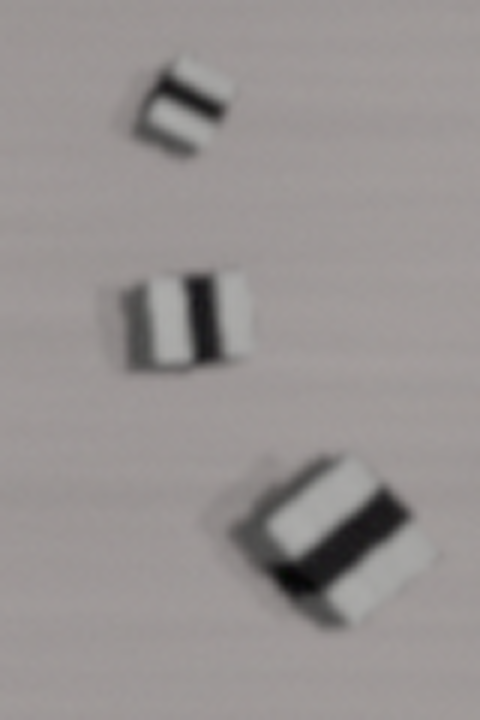

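View pics/s1.png

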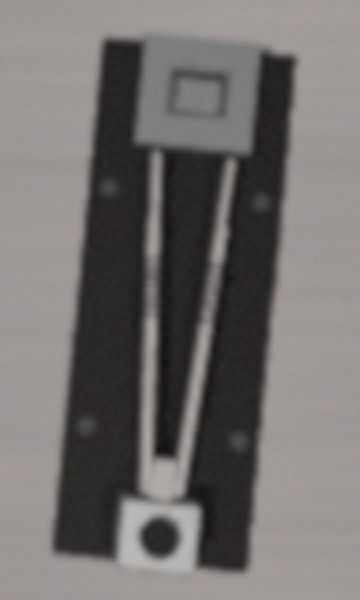

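```bash
cat >> h.py <<'E'
from scipy.optimize import least_squares
def fit(c,M,uv,p0,w=None):
    M=np.array(M,float);uv=np.array(uv,float)
    def W(p):
        cs,sn=np.cos(p[2]),np.sin(p[2])
        return np.c_[p[0]+cs*M[:,0]-sn*M[:,1],p[1]+sn*M[:,0]+cs*M[:,1],M[:,2]]
    f=lambda p:(np.array([proj(c,q) for q in W(p)])-uv).ravel()
    r=least_squares(f,p0,loss="soft_l1");return r.x,f(r.x).reshape(-1,2)
def uncrop(uv,u0,v0,k): return (np.array(uv,float)+.5)/k-.5+[u0,v0]
E
python3 - <<'E'
from h import *
print(robot.tip_extent)
c=cap("top")
uv=uncrop([(105,40),(296,58),(55,550),(246,571),(146,36),(264,50),(170,70),(229,74),(224,117),(168,113),(160,537)],320,180,4)
m=1e-3
M=np.array([(120,45,12),(120,-45,12),(-120,45,12),(-120,-45,12),(120,26,35),(120,-26,35),(103.75,11.75,35),(103.75,-11.75,35),(86.25,-11.75,35),(86.25,11.75,35),(-103,0,78)])*m
p,r=fit(c,M,uv,[.5,0,0]);print("stand",p,np.round(r,1).tolist())
uv=uncrop([(150,278),(241,270),(249,352),(155,366)],470,140,6)
M=np.array([(13,15,42),(13,-15,42),(-13,-15,42),(-13,15,42)])*m
p,r=fit(c,M,uv,[.62,-.24,0]);print("gauge",p,np.round(r,1).tolist())
E
```

```text
0.0726
stand [ 0.51175146  0.00359733 -0.09282062] [[-0.3, -0.8], [0.4, -0.5], [-0.9, 1.2], [0.4, 1.1], [0.2, -0.6], [-0.7, -1.3], [1.2, 0.5], [-0.6, 0.8], [-0.3, -0.4], [0.7, -0.6], [0.0, 0.8]]
gauge [ 0.62645323 -0.24259807  0.10647925] [[-1.2, 0.1], [0.5, -0.3], [0.8, 0.5], [-0.3, -0.2]]
```

>>> {"method": "apply_moves", "body": {
  "steps": [1, 0.9, -0.1, -0.027, 1, 1, 0.9, -0.1, -0.027, 1, 1, 0.9, -0.1, -0.027, 1, 1, 0.9, -0.1, -0.027, 1, 1, 0.9, -0.1, -0.027, 1, 1, 0.9, -0.1, -0.027, 1, 1, 0.9, -0.1, -0.027, 1, 1, 0.9, -0.1, -0.027, 1, 1, 0.9, -0.1, -0.027, 1, 1, 0.9, -0.1, -0.027, 1, 1, 0.9, -0.1, -0.027, 1, 1, 0.9, -0.1, -0.027, 1]
}}

```text
clock: 1.45
ee_pos: [0.5641, -0.2958, 0.2737]
eef_rot: [[0.994, 0.109, -0.0], [0.109, -0.994, 0.0], [-0.0, -0.0, -1.0]]
ft_force: [0.0, -0.9, 0.1]
grip_width: 0.0854
```

>>> {"method": "apply_moves", "body": {
  "steps": [1, 0.9, -0.2, -0.004, 0.8, 1, 0.9, -0.2, 0, 0.8, 0.5, 0.4, -0.2, 0, 0.8, 0, 0, 0, 0, 0.8, 0, 0, 0, 0, 0.8]
}}

```text
clock: 1.95
ee_pos: [0.6252, -0.2425, 0.2586]
eef_rot: [[0.994, 0.106, -0.001], [0.106, -0.994, -0.0], [-0.001, 0.0, -1.0]]
ft_force: [-0.9, -1.2, 0.4]
grip_width: 0.068
```

```bash
python3 - <<'E'
from h import *
s=robot.sense();print(s["clock"],s["ee_pos"],s["eef_rot"],s["grip_width"],s["ft_force"],robot.tip_extent)
c=cap("wrist","w1")
print(proj(c,(.6265,-.2426,.042)))
E
```

```text
1.95 [ 0.62519143 -0.24254008  0.25862911] [[ 9.94340107e-01  1.06240124e-01 -8.87832467e-04]
 [ 1.06239774e-01 -9.94340447e-01 -4.31903507e-04]
 [-9.28693213e-04  3.35135858e-04 -9.99999513e-01]] 0.06802674206850313 [-0.92869077 -1.17487231  0.41110586] 0.0726
(np.float64(322.095017572031), np.float64(220.54049247324147))
```

View pics/w1.png

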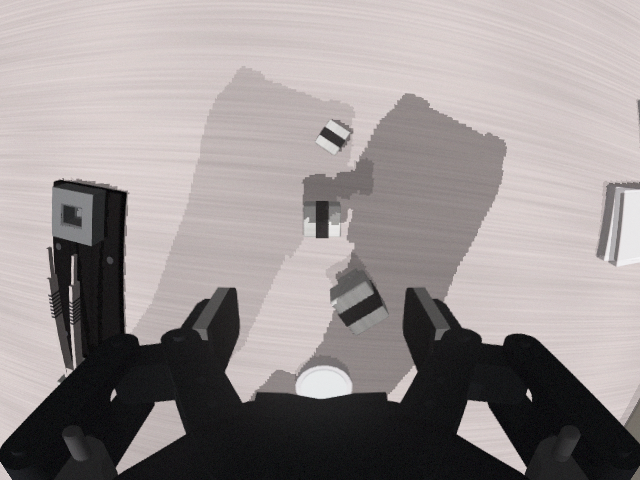

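```bash
python3 - <<'E'
from h import *
c=cap("wrist"); crop(c,290,185,64,64,9,"g2")
E
```

```text
(no output)
```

View pics/g2.png

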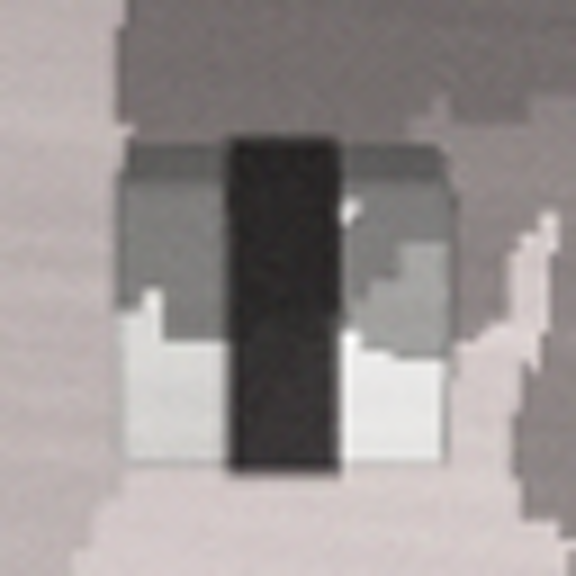

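```bash
python3 - <<'E'
from h import *
c=cap("wrist")
uv=uncrop([(118,180),(448,180),(443,464),(120,466)],290,185,9)
M=np.array([(13,15,42),(13,-15,42),(-13,-15,42),(-13,15,42)])*1e-3
p,r=fit(c,M,uv,[.62,-.24,0]);print("gauge",p,np.round(r,1).tolist())
E
```

```text
gauge [ 0.62614019 -0.24245707  0.10551597] [[-0.8, -0.0], [0.6, -0.1], [0.8, 0.2], [-0.6, -0.0]]
```

>>> {"method": "apply_moves", "body": {
  "steps": [0.04, 0, -0.9, 0, 0.7, 0, 0, -0.9, 0, 0.7, 0, 0, -0.9, 0, 0.7, 0, 0, -0.9, 0, 0.7, 0, 0, -0.9, 0, 0.7, 0, 0, -0.9, 0, 0.7, 0, 0, -0.6, 0, 0.7, 0, 0, -0.5, 0, 0.7, 0, 0, 0, 0, 0.7, 0, 0, 0, 0, 0.7]
}}

```text
clock: 3.1
ee_pos: [0.6269, -0.2422, 0.097]
eef_rot: [[0.994, 0.106, 0.001], [0.106, -0.994, -0.0], [0.0, 0.0, -1.0]]
ft_force: [-0.7, 0.1, 0.7]
grip_width: 0.0598
```

```bash
python3 - <<'E'
from h import *
s=robot.sense();print(s["clock"],s["ee_pos"],s["grip_width"],s["ft_force"])
c=cap("wrist","w2")
E
```

```text
3.1 [ 0.62694055 -0.24216024  0.09698873] 0.0597917729747577 [-0.73940588  0.12344132  0.74094279]
```

View pics/w2.png

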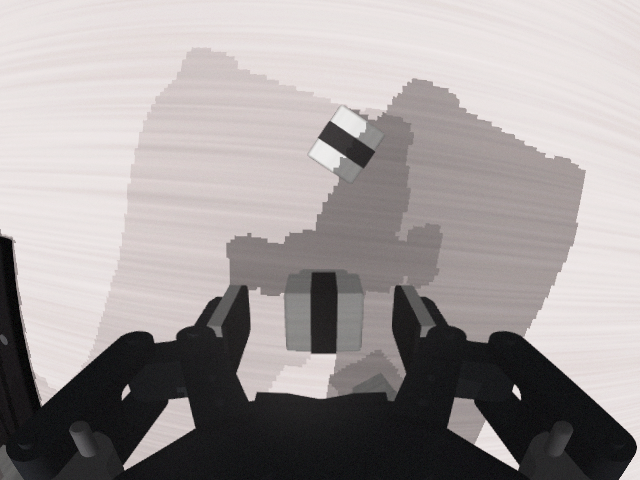

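>>> {"method": "apply_moves", "body": {
  "steps": [-0.03, 0, 0, 0, 0.4, 0, 0, 0, 0, 0.2, 0, 0, 0, 0, 0.1, 0, 0, 0, 0, 0.1, 0, 0, 0, 0, 0.1, 0, 0, 0, 0, 0.1]
}}

```text
clock: 3.75
ee_pos: [0.6263, -0.242, 0.0973]
eef_rot: [[0.994, 0.107, 0.001], [0.107, -0.994, -0.0], [0.001, 0.0, -1.0]]
ft_force: [-1.8, 0.5, 7.3]
grip_width: 0.029
```

```bash
python3 - <<'E'
from h import *
s=robot.sense();print(s["clock"],s["ee_pos"],s["grip_width"],s["ft_force"])
c=cap("wrist","w3")
E
```

```text
3.75 [ 0.62626423 -0.24197739  0.09727572] 0.02898316252345452 [-1.80477352  0.53635546  7.32159052]
```

View pics/w3.png

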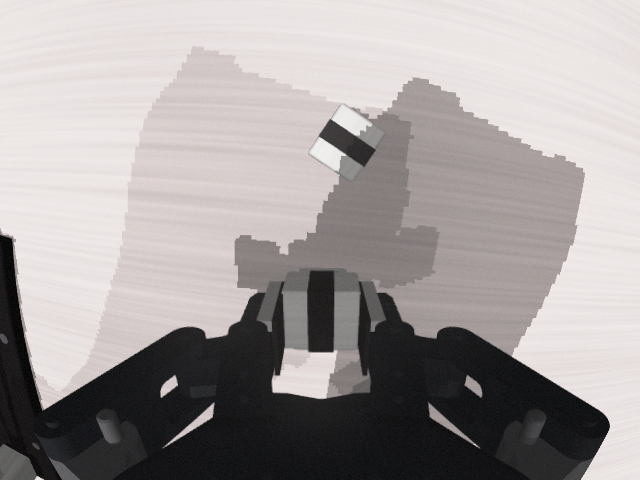

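>>> {"method": "apply_moves", "body": {
  "steps": [0, 0, 0.5, 0, 0.1, 0, 0, 1, 0, 0.1, 0, 0.4, 1, 0, 0.1, -0.1, 1, 1, -0.02, 0.1, -0.1, 1, 0.2, -0.02, 0.1, -0.1, 1, 0, -0.04, 0.1, -0.1, 1, 0, -0.04, 0.1, -0.1, 1, 0, -0.04, 0.1, -0.1, 1, 0, -0.04, 0.1, -0.1, 1, 0, 0, 0.1, 0, 0, 0, 0, 0.1]
}}

```text
clock: 4.9
ee_pos: [0.6086, -0.0527, 0.1899]
eef_rot: [[0.996, -0.089, 0.001], [-0.089, -0.996, 0.002], [0.001, -0.002, -1.0]]
ft_force: [-0.6, -0.3, -0.6]
grip_width: 0.0288
```

```bash
python3 - <<'E'
from h import *
s=robot.sense();print(s["clock"],s["ee_pos"],s["grip_width"],s["ft_force"])
c=cap("wrist","w4")
E
```

```text
4.9 [ 0.60855481 -0.05274453  0.18985896] 0.02881006218898416 [-0.57850023 -0.32494396 -0.57904386]
```

View pics/w4.png

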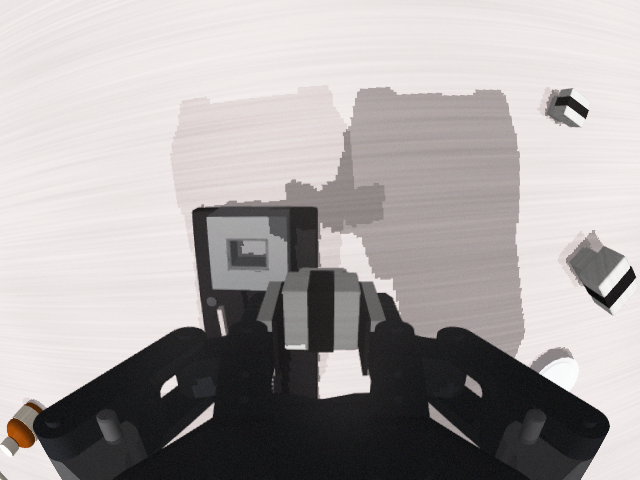

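```bash
python3 - <<'E'
from h import *
c=cap("wrist"); crop(c,185,198,140,110,5,"b1"); crop(c,265,255,110,110,5,"gg1")
E
```

```text
(no output)
```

View pics/b1.png

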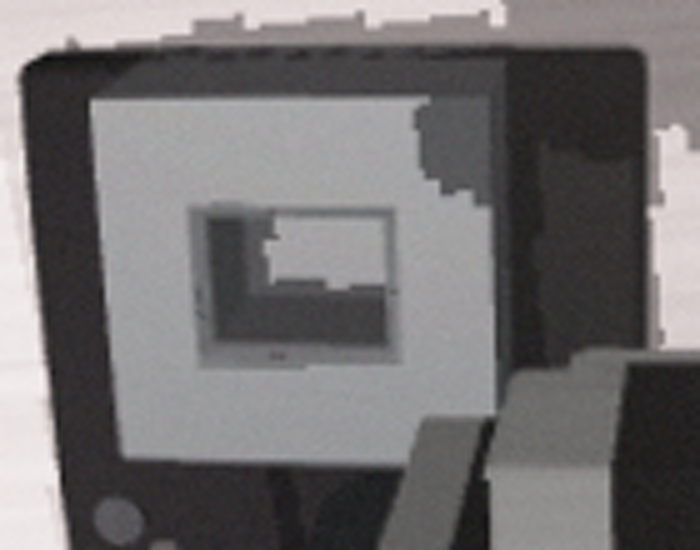

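View pics/gg1.png

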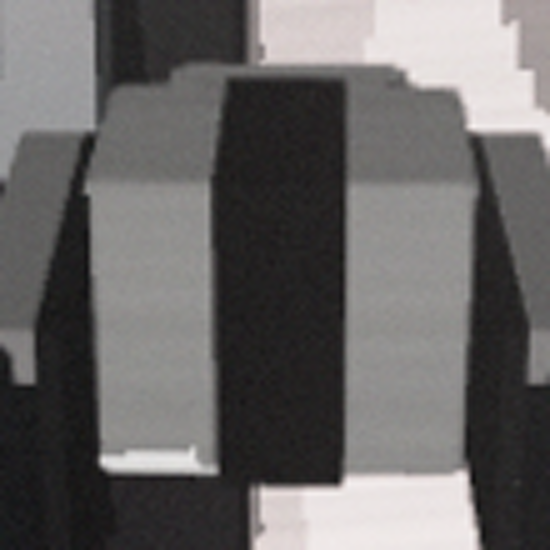

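```bash
python3 - <<'E'
from h import *
c=cap("wrist"); s=robot.sense(); print(s["ee_pos"])
uv=uncrop([(91,98),(493,96),(121,459),(190,207),(398,208),(403,362),(200,367)],185,198,5)
M=np.array([(120,26,35),(120,-26,35),(70,26,35),(105.7,13.6,35),(105.7,-13.6,35),(84.3,-13.6,35),(84.3,13.6,35)])*1e-3
p,r=fit(c,M,uv,[.51,0,-.09]);print("stand",p,np.round(r,1).tolist())
a=p[2];sock=p[:2]+.095*np.array([np.cos(a),np.sin(a)]);print("socket",sock)
uv=uncrop([(88,180),(475,182),(466,471),(101,471)],265,255,5)
zt=s["ee_pos"][2]-.0553
M=np.array([(13,15,0),(13,-15,0),(-13,-15,0),(-13,15,0)])*1e-3;M[:,2]=zt
g,r=fit(c,M,uv,[.61,-.05,-.09]);print("gauge",g,zt,np.round(r,1).tolist())
print("delta units",(sock-g[:2])/.025, a-g[2])
E
```

```text
[ 0.60863449 -0.05742891  0.18958463]
stand [ 0.51193896  0.003892   -0.09707798] [[0.2, 0.2], [-0.5, 0.4], [0.5, -0.3], [0.0, -0.1], [-0.4, -0.1], [-0.0, 0.6], [0.4, -1.1]]
socket [ 0.60649166 -0.00531593]
gauge [ 0.60794522 -0.05580026 -0.09348131] 0.13428463260446605 [[-1.3, -0.2], [2.0, -0.5], [0.8, 0.5], [-1.1, 0.4]]
delta units [-0.05814236  2.01937336] -0.003596672766303516
```

```bash
python3 - <<'E'
from h import *
print(robot.sense()["ee_pos"])
c=cap("wrist"); print(robot.sense()["ee_pos"]); crop(c,185,198,140,110,5,"b2"); crop(c,265,255,110,110,5,"gg2")
E
```

```text
[ 0.60863449 -0.05742891  0.18958463]
[ 0.60858543 -0.05782653  0.18940474]
```

View pics/b2.png

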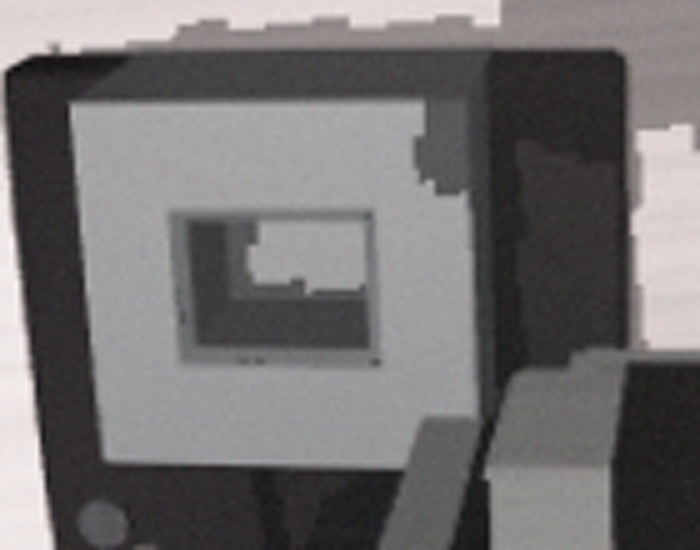

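View pics/gg2.png

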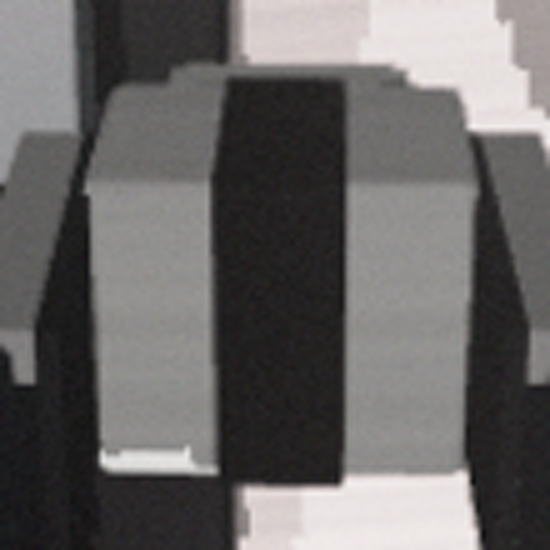

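```bash
python3 - <<'E'
from h import *
c=cap("wrist"); s=robot.sense(); print(s["ee_pos"])
uv=uncrop([(71,100),(470,98),(102,461),(169,210),(374,210),(380,364),(181,364)],185,198,5)
M=np.array([(120,26,35),(120,-26,35),(70,26,35),(105.7,13.6,35),(105.7,-13.6,35),(84.3,-13.6,35),(84.3,13.6,35)])*1e-3
p,r=fit(c,M,uv,[.51,0,-.09]);print("stand",p,np.round(r,1).tolist())
a=p[2];sock=p[:2]+.095*np.array([np.cos(a),np.sin(a)]);print("socket",sock)
uv=uncrop([(88,180),(475,182),(466,471),(101,471)],265,255,5)
for off in (.0553,.052,.049):
  zt=s["ee_pos"][2]-off
  M=np.array([(13,15,0),(13,-15,0),(-13,-15,0),(-13,15,0)])*1e-3;M[:,2]=zt
  g,r=fit(c,M,uv,[.61,-.05,-.09]);print("gauge",g,zt,np.abs(r).sum())
  print("delta units",(sock-g[:2])/.025, a-g[2])
E
```

```text
[ 0.6085534  -0.05797871  0.18925207]
stand [ 0.51208342  0.005524   -0.09890128] [[-0.1, 0.2], [-0.5, 0.3], [0.4, -0.4], [-0.0, -0.4], [-0.0, -0.1], [0.3, 0.5], [0.0, -0.2]]
socket [ 0.60661918 -0.00385631]
gauge [ 0.60786024 -0.0571176  -0.09565935] 0.13395207268905157 6.803452330539585
delta units [-0.04964256  2.13045154] -0.003241931982804369
gauge [ 0.60949643 -0.05727785 -0.09738527] 0.1372520726890516 13.875143249172368
delta units [-0.11509033  2.13686132] -0.0015160121883116134
gauge [ 0.61087934 -0.05741439 -0.09905143] 0.1402520726890516 20.487045674074295
delta units [-0.17040665  2.14232303] 0.0001501468621968316
```

>>> {"method": "apply_moves", "body": {
  "steps": [-0.02, 0.7, 0, -0.003, 0.1, -0.03, 0.7, 0, 0, 0.1, 0, 0.7, -0.5, 0, 0.1, 0, 0.03, -0.5, 0, 0.1, 0, 0, -0.5, 0, 0.1, 0, 0, -0.3, 0, 0.1, 0, 0, 0, 0, 0.1, 0, 0, 0, 0, 0.1, 0, 0, 0, 0, 0.1]
}}

```text
clock: 6.05
ee_pos: [0.6075, -0.0039, 0.1443]
eef_rot: [[0.995, -0.097, 0.001], [-0.097, -0.995, -0.0], [0.001, -0.0, -1.0]]
ft_force: [0.4, -0.0, -0.9]
grip_width: 0.0287
```

```bash
python3 - <<'E'
from h import *
s=robot.sense();print(s["clock"],s["ee_pos"],s["grip_width"],s["ft_force"])
c=cap("wrist","w5");crop(c,240,235,160,130,5,"w5c");c=cap("top");crop(c,320,160,110,100,6,"t5");c=cap("scene");crop(c,210,190,130,110,6,"sc5")
E
```

```text
6.05 [ 0.60750837 -0.00393404  0.14430915] 0.028685942213713417 [ 0.37136801 -0.02443936 -0.88814911]
```

View pics/w5.png

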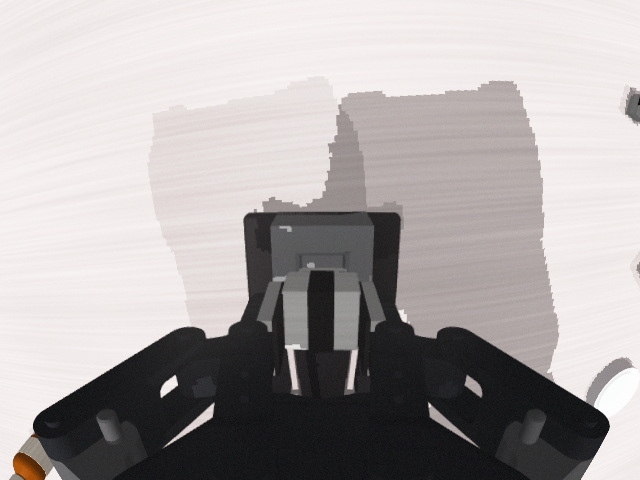

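View pics/w5c.png

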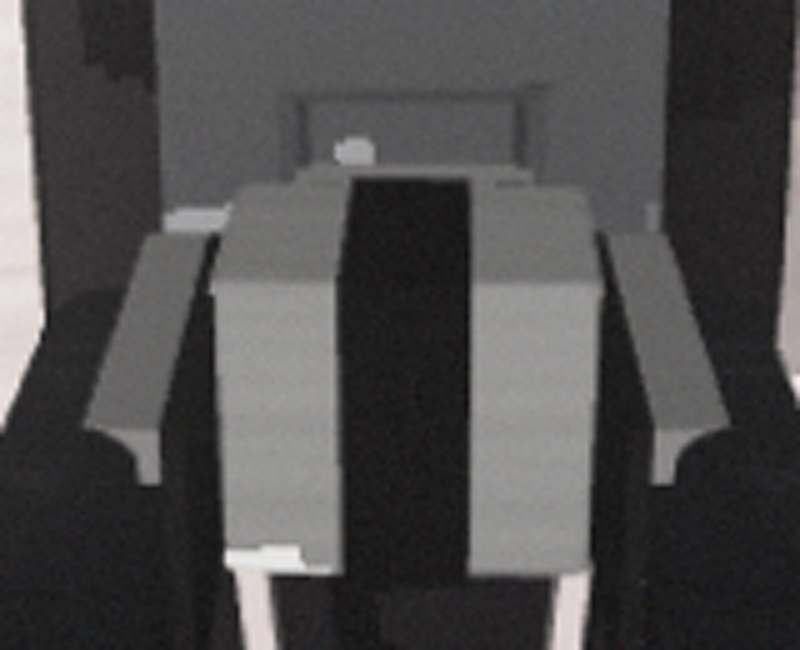

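View pics/sc5.png

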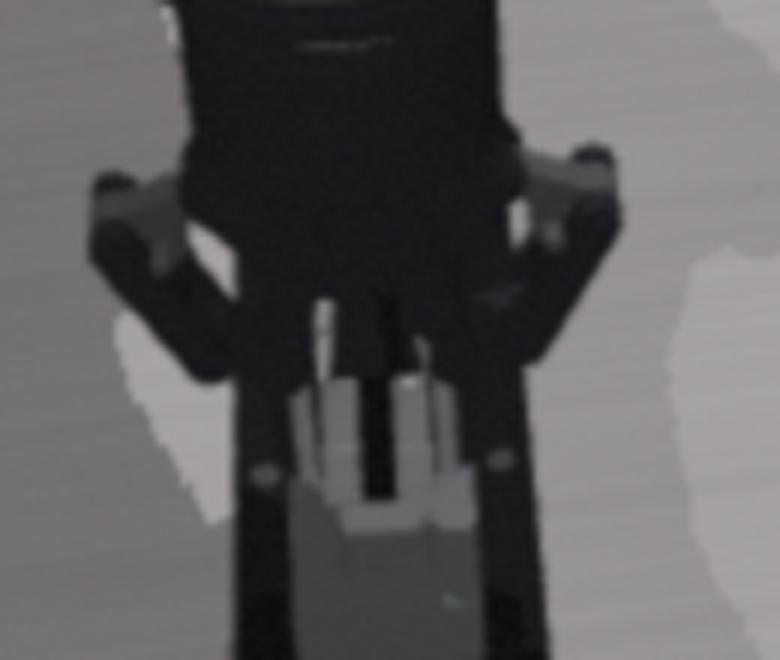

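```bash
python3 - <<'E'
from h import *
c=cap("wrist"); s=robot.sense(); print(s["ee_pos"])
crop(c,250,200,145,90,5.5,"b3")
E
```

```text
[ 0.60740084 -0.00365189  0.14427772]
```

View pics/b3.png

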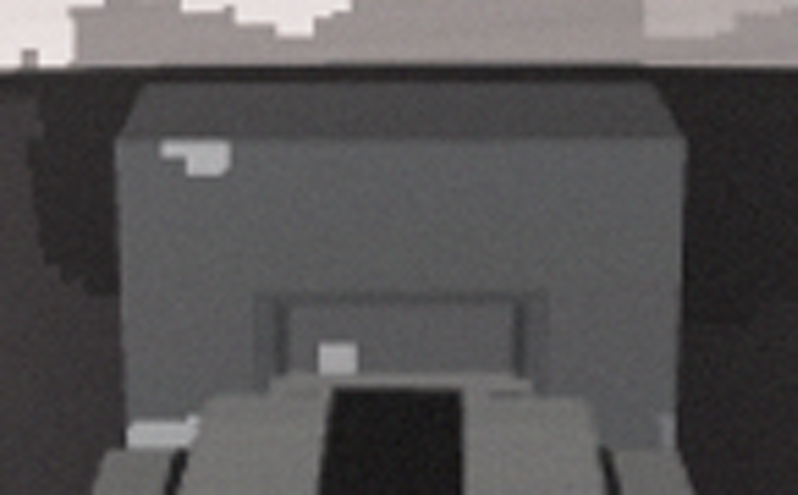

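```bash
python3 - <<'E'
from h import *
c=cap("wrist"); s=robot.sense(); print(s["ee_pos"],s["eef_rot"][0])
uv=uncrop([(116,137),(686,139),(255,291),(548,291)],250,200,5.5)
M=np.array([(120,26,35),(120,-26,35),(105.7,13.6,35),(105.7,-13.6,35)])*1e-3
p,r=fit(c,M,uv,[.51,0,-.09]);print("stand",p,np.round(r,1).tolist())
a=p[2];sock=p[:2]+.095*np.array([np.cos(a),np.sin(a)]);print("socket",sock)
uv=uncrop([(212,285),(602,285),(590,573),(226,573)],240,235,5)
for off in (.0553,):
  zt=s["ee_pos"][2]-off
  M=np.array([(13,15,0),(13,-15,0),(-13,-15,0),(-13,15,0)])*1e-3;M[:,2]=zt
  g,r=fit(c,M,uv,[.61,-.05,-.09]);print("gauge",g,zt,np.abs(r).sum())
  print("delta units",(sock-g[:2])/.025, a-g[2])
E
```

```text
[ 0.60737718 -0.00362579  0.14419433] [ 9.95366239e-01 -9.61549089e-02  5.32965149e-04]
stand [ 0.51195646  0.00577148 -0.09830224] [[0.1, 0.4], [0.0, 0.2], [-0.1, -0.4], [-0.1, -0.3]]
socket [ 0.60649782 -0.0035522 ]
gauge [ 0.60644178 -0.00285174 -0.09530329] 0.08889433497233883 7.060601903056067
delta units [ 0.00224155 -0.02801829] -0.0029989490793673468
```

>>> {"method": "apply_moves", "body": {
  "steps": [0, -0.03, -0.2, -0.003, 0.1, 0, 0, -0.2, 0, 0.1, 0, 0, -0.15, 0, 0.1, 0, 0, 0, 0, 0.1, 0, 0, 0, 0, 0.1]
}}

```text
clock: 6.8
ee_pos: [0.6072, -0.0044, 0.13]
eef_rot: [[0.995, -0.099, -0.0], [-0.099, -0.995, 0.0], [-0.0, 0.0, -1.0]]
ft_force: [0.4, -1.0, -1.0]
grip_width: 0.0286
```

```bash
python3 - <<'E'
from h import *
s=robot.sense();print(s["ee_pos"],s["ft_force"],s["wrist_torque"])
c=cap("wrist");crop(c,240,200,160,160,3.75,"w6")
c=cap("scene");crop(c,210,190,130,110,6,"sc6")
E
```

```text
[ 0.60717359 -0.00435688  0.12996572] [ 0.37041992 -1.04945905 -0.98657849] [-0.01665077 -0.01348617 -0.03256074]
```

View pics/w6.png

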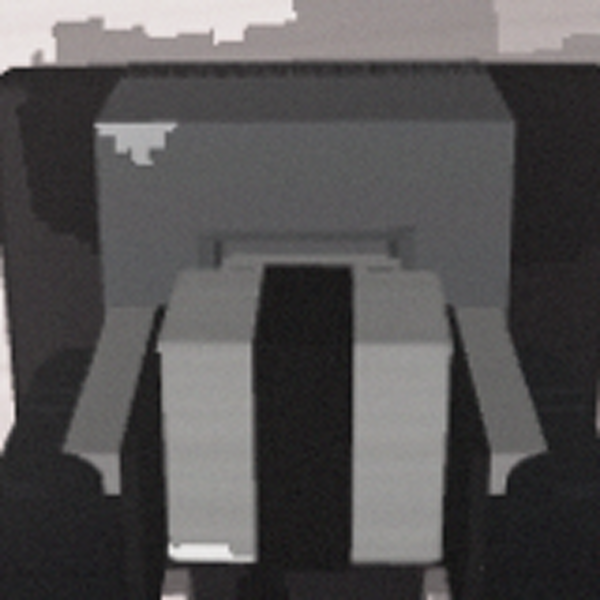

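>>> {"method": "apply_moves", "body": {
  "steps": [0, 0, -0.1, 0, 0.1, 0, 0, -0.1, 0, 0.1, 0, 0, -0.1, 0, 0.1, 0, 0, 0, 0, 0.1]
}}

```text
clock: 7.3
ee_pos: [0.607, -0.0043, 0.1222]
eef_rot: [[0.995, -0.099, -0.001], [-0.099, -0.995, -0.0], [-0.001, 0.0, -1.0]]
ft_force: [-0.9, -0.4, -0.2]
grip_width: 0.0288
```

>>> {"method": "apply_moves", "body": {
  "steps": [0, 0, -0.1, 0, 0.1, 0, 0, -0.1, 0, 0.1, 0, 0, -0.1, 0, 0.1, 0, 0, -0.07, 0, 0.1, 0, 0, 0, 0, 0.1, 0, 0, 0, 0, 0.1]
}}

```text
clock: 7.9
ee_pos: [0.6072, -0.0044, 0.1134]
eef_rot: [[0.995, -0.099, -0.0], [-0.099, -0.995, 0.0], [-0.0, -0.0, -1.0]]
ft_force: [0.9, -0.6, -1.0]
grip_width: 0.0286
```

>>> {"method": "apply_moves", "body": {
  "steps": [0, 0, -0.05, 0, 0.1, 0, 0, -0.05, 0, 0.1, 0, 0, 0, 0, 0.1]
}}

```text
clock: 8.2
ee_pos: [0.6075, -0.0044, 0.1122]
eef_rot: [[0.995, -0.099, 0.001], [-0.099, -0.995, 0.0], [0.001, -0.0, -1.0]]
ft_force: [-8.2, -0.3, 23.7]
grip_width: 0.0287
```

>>> {"method": "apply_moves", "body": {
  "steps": [0, 0, 0.05, 0, 0.1, 0, 0, 0, 0, 0.5, 0, 0, 0, 0, 0.65, 0, 0, 0, 0, 0.65, 0, 0, 0, 0, 0.65]
}}

```text
clock: 8.7
ee_pos: [0.6072, -0.0044, 0.112]
eef_rot: [[0.995, -0.099, -0.0], [-0.099, -0.995, 0.0], [-0.0, 0.0, -1.0]]
ft_force: [0.3, 0.1, 0.2]
grip_width: 0.0554
```

```bash
python3 - <<'E'
from h import *
s=robot.sense();print(s["ee_pos"],s["ft_force"],s["grip_width"])
c=cap("wrist");crop(c,200,200,240,180,3.3,"w7")
c=cap("scene");crop(c,210,190,130,110,6,"sc7")
E
```

```text
[ 0.6072076  -0.00436266  0.1120108 ] [0.2882922  0.14602838 0.19676374] 0.05543304193850579
```

View pics/w7.png

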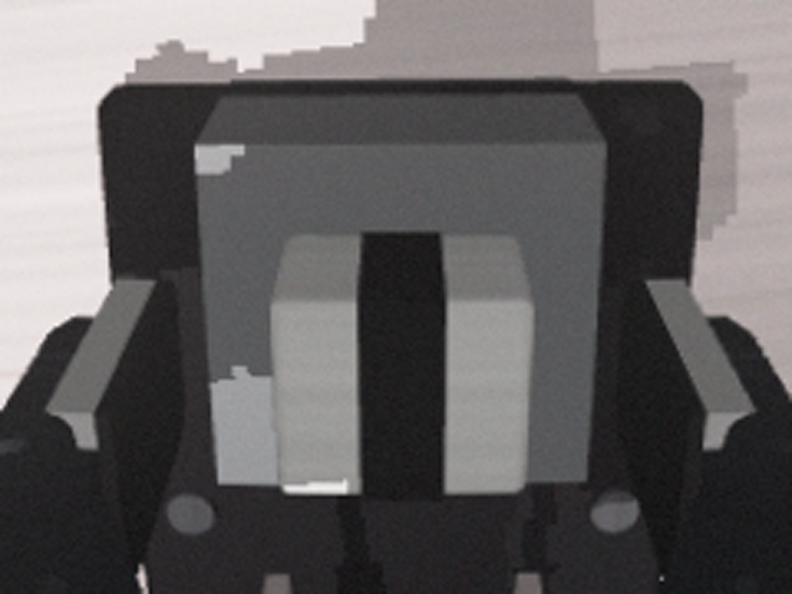

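View pics/sc7.png

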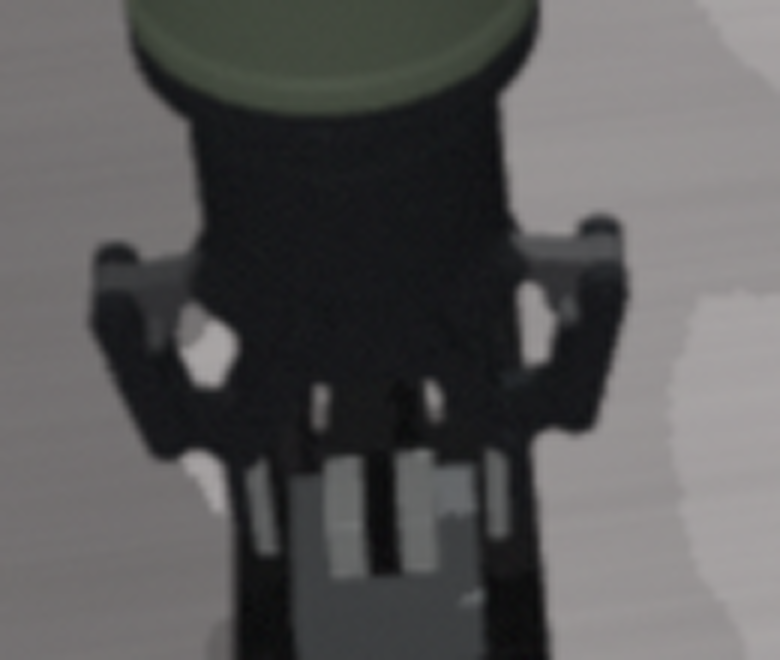

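>>> {"method": "apply_moves", "body": {
  "steps": [0, 0, 0.6, 0, 0.65, 0, 0, 1, 0, 0.65, 0, 0, 1, 0, 0.65, -0.7, 0.07, 0.5, 0, 0.65, -0.7, 0.07, 0, 0, 0.65, -0.7, 0.07, 0, 0, 0.65, -0.7, 0.07, 0, 0, 0.65, -0.7, 0.07, 0, 0, 0.65, -0.08, 0.01, 0, 0, 0.65, 0, 0, 0, 0, 0.65, 0, 0, 0, 0, 0.65, 0, 0, 0, 0, 0.65]
}}

```text
clock: 10.0
ee_pos: [0.5184, 0.0046, 0.1898]
eef_rot: [[0.995, -0.099, 0.001], [-0.099, -0.995, 0.0], [0.001, -0.0, -1.0]]
ft_force: [-0.1, -0.5, -0.6]
grip_width: 0.0554
```

```bash
python3 - <<'E'
from h import *
s=robot.sense();print(s["ee_pos"],s["eef_rot"][0],s["ft_force"],s["grip_width"])
c=cap("wrist","w8");crop(c,250,110,140,200,4,"w8c")
E
```

```text
[0.51836816 0.00458856 0.18980215] [ 9.95066031e-01 -9.92134508e-02  5.33998237e-04] [-0.14918004 -0.5149046  -0.62343718] 0.05544376198881961
```

View pics/w8.png

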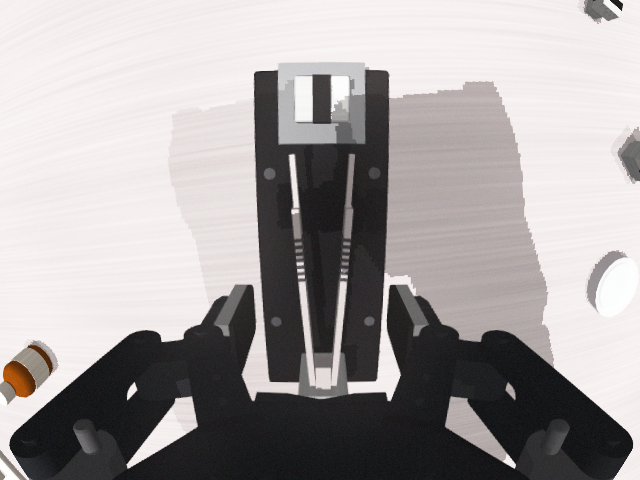

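View pics/w8c.png

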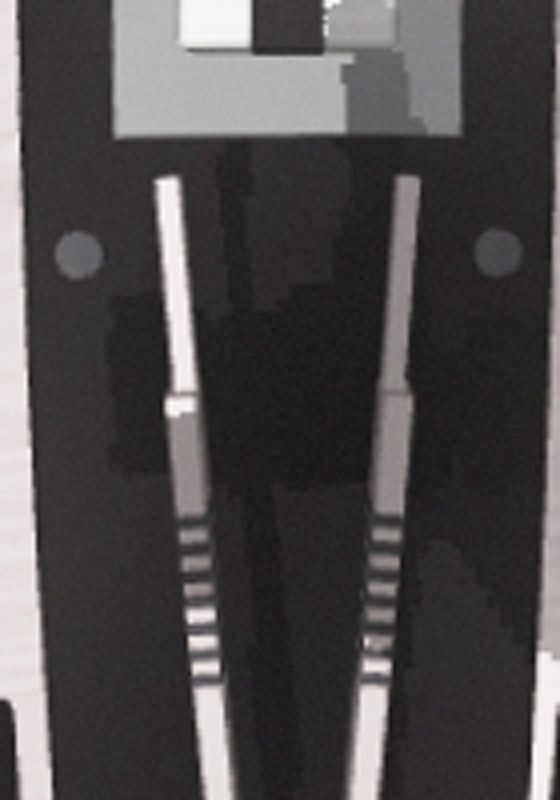

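```bash
python3 - <<'E'
from h import *
c=cap("wrist"); s=robot.sense(); print(s["ee_pos"])
P=lambda u,v,z: at(c,*uncrop([(u,v)],250,110,4)[0],z)
R=s["eef_rot"]
def rel(w): d=w-s["ee_pos"]; return np.round(1e3*np.array([R[:,0]@d,-(R[:,1]@d)]),2)
for nm,u,v,z in [("ribfar",287,522,.059),("ribnear",293,682,.059),("L605",184,605,.059),("R605",399,605,.059),("tipL",167,177,.055),("tipR",408,177,.055),("blkL",114,135,.035),("blkR",462,135,.035),("bandL",252,50,.057),("bandR",325,50,.057),("L790",205,790,.059),("R790",380,790,.059)]: print(nm,rel(P(u,v,z)))
E
```

```text
[0.51808578 0.00457391 0.18958478]
ribfar [10.1   0.59]
ribnear [-14.24  -0.29]
L605 [-2.32 15.39]
R605 [ -2.32 -15.51]
tipL [58.29 17.1 ]
tipR [ 58.3  -16.04]
blkL [63.84 26.67]
blkR [ 63.86 -25.81]
bandL [75.7   5.32]
bandR [75.7  -4.52]
L790 [-31.94  12.93]
R790 [-31.95 -13.43]
```

>>> {"method": "apply_moves", "body": {
  "steps": [-0.04, -0.03, -0.7, 0.004, 0.65, 0, 0, -0.8, 0, 0.65, 0, 0, -0.8, 0, 0.65, 0, 0, -0.6, 0, 0.65, 0, 0, -0.4, 0, 0.65, 0, 0, 0, 0, 0.6, 0, 0, 0, 0, 0.55, 0, 0, 0, 0, 0.5]
}}

```text
clock: 10.9
ee_pos: [0.5171, 0.0039, 0.1078]
eef_rot: [[0.995, -0.095, 0.001], [-0.095, -0.995, 0.0], [0.001, -0.0, -1.0]]
ft_force: [-0.2, -0.5, 0.1]
grip_width: 0.0427
```

```bash
python3 - <<'E'
from h import *
s=robot.sense();print(s["ee_pos"],s["eef_rot"][0],s["ft_force"],s["grip_width"])
c=cap("wrist","w9")
E
```

```text
[0.51711152 0.00388767 0.10783419] [ 0.99545964 -0.09517916  0.00101829] [-0.19921636 -0.49149183  0.0738093 ] 0.04265627327653712
```

View pics/w9.png

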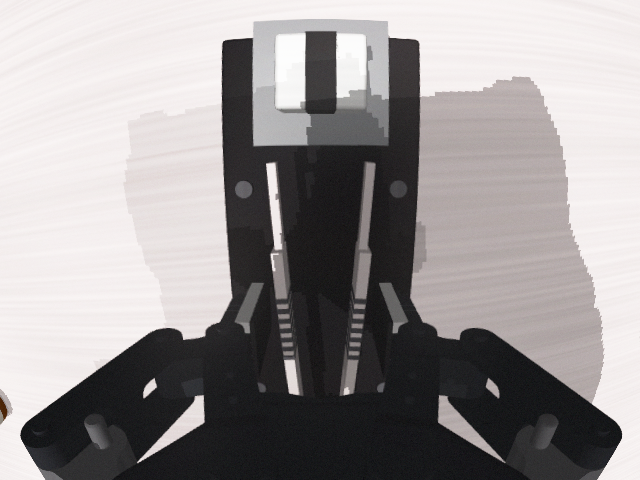

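>>> {"method": "apply_moves", "body": {
  "steps": [0, 0, -0.06, 0, 0.4, 0, 0, 0, 0, 0.36, 0, 0, 0, 0, 0.32, 0, 0, 0, 0, 0.28, 0, 0, 0, 0, 0.26, 0, 0, 0, 0, 0.26, 0, 0, 0, 0, 0.26]
}}

```text
clock: 11.65
ee_pos: [0.517, 0.0039, 0.1058]
eef_rot: [[0.995, -0.095, 0.001], [-0.095, -0.995, 0.0], [0.001, -0.0, -1.0]]
ft_force: [2.3, -0.1, 3.1]
grip_width: 0.0224
```

```bash
python3 - <<'E'
from h import *
s=robot.sense();print(s["ee_pos"],s["eef_rot"][0],s["ft_force"],s["grip_width"])
c=cap("wrist","w10");crop(c,230,10,180,190,3.1,"w10c")
E
```

```text
[0.51699477 0.00391822 0.10575881] [ 9.95466378e-01 -9.51121633e-02  6.05938792e-04] [ 2.30669264 -0.08009937  3.14555988] 0.022354798321810806
```

View pics/w10.png

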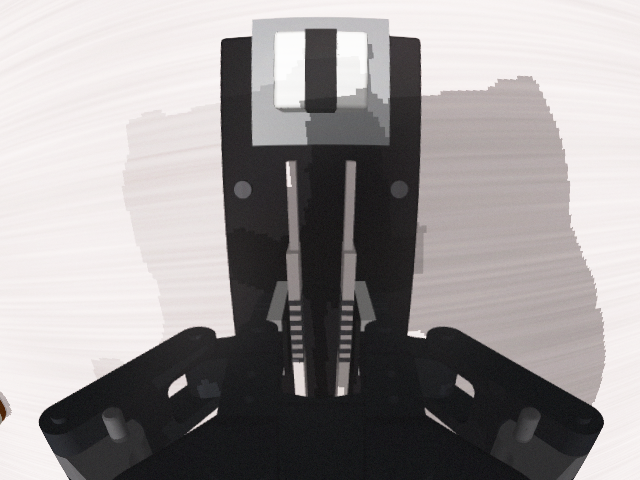

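>>> {"method": "apply_moves", "body": {
  "steps": [0, 0, 0, 0, 0.245, 0, 0, 0, 0, 0.23, 0, 0, 0, 0, 0.22, 0, 0, 0, 0, 0.21, 0, 0, 0, 0, 0.21, 0, 0, 0, 0, 0.21, 0, 0, 0, 0, 0.21]
}}

```text
clock: 12.4
ee_pos: [0.5169, 0.0039, 0.1057]
eef_rot: [[0.995, -0.095, 0.0], [-0.095, -0.995, 0.0], [0.0, -0.0, -1.0]]
ft_force: [4.9, -1.0, 5.8]
grip_width: 0.0185
```

```bash
python3 - <<'E'
from h import *
s=robot.sense();print(s["ee_pos"],s["eef_rot"][0],s["ft_force"],s["grip_width"])
c=cap("wrist","w11");crop(c,240,10,160,170,3.5,"w11a");crop(c,280,145,80,75,8,"w11b");crop(c,280,20,80,95,6,"w11d")
c=cap("top");crop(c,330,180,70,70,8,"t11")
E
```

```text
[0.51688159 0.00386866 0.10569507] [ 9.95463274e-01 -9.51460373e-02  3.18637851e-04] [ 4.86365014 -1.04285713  5.75989733] 0.01845263815253485
```

View pics/w11a.png

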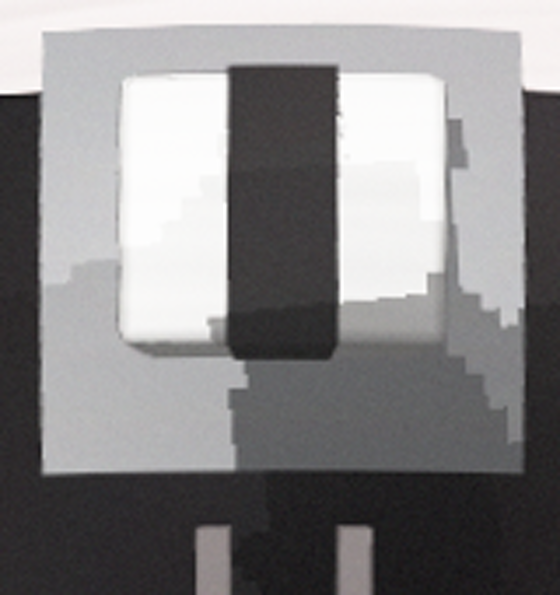

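View pics/w11b.png

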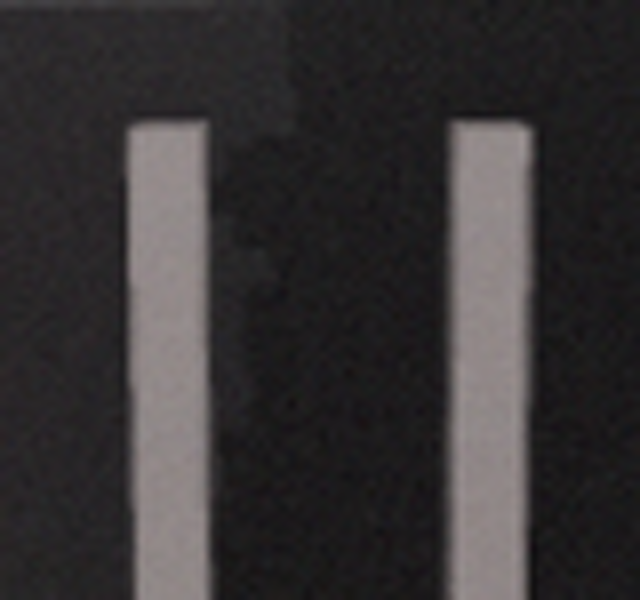

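View pics/w11d.png

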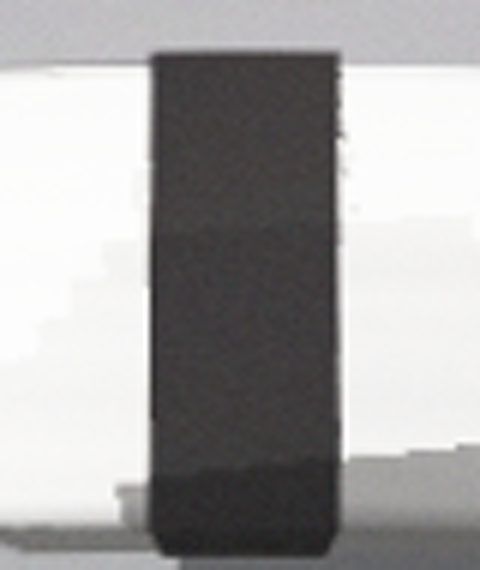

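View pics/t11.png

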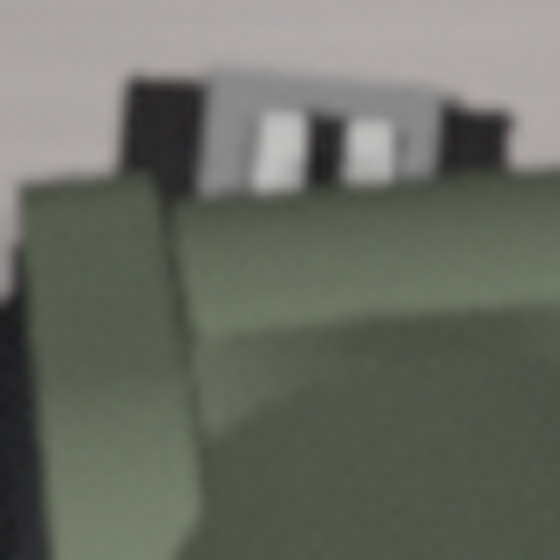

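```bash
python3 - <<'E'
from h import *
c=cap("wrist");s=robot.sense();print(s["grip_width"],s["ft_force"])
def P(u,v,z,o,k): return at(c,*uncrop([(u,v)],*o,k)[0],z)
o=(280,145)
L,Rr=P(208.5,120,.055,o,8),P(449.5,120,.055,o,8);print("gap",np.linalg.norm(L-Rr)*1e3)
Lo,Ro=P(127,122,.055,o,8),P(532,122,.055,o,8);print("outer",np.linalg.norm(Lo-Ro)*1e3)
o=(280,20);B=[P(154,500,.057,o,6),P(338,500,.057,o,6)];print("band",np.linalg.norm(B[0]-B[1])*1e3)
B2=[P(154,80,.057,o,6),P(339,80,.057,o,6)]
x=(B2[0]+B2[1]-B[0]-B[1])/2;x/=np.linalg.norm(x);print("band dir",np.arctan2(x[1],x[0]))
for a in (-.093,-.098):
  y=np.array([-np.sin(a),np.cos(a),0]);b0=(B[0]+B[1]+B2[0]+B2[1])/4
  print(a,"tip-band mm L,R",(L-b0)@y*1e3,(Rr-b0)@y*1e3)
E
```

```text
0.01848400861621193 [ 4.96006163 -0.18142759  3.5607332 ]
gap 9.802915195859743
outer 16.49114923457321
band 9.691476392922075
band dir -0.09645247155350362
-0.093 tip-band mm L,R 4.95437215891111 -4.848516451166609
-0.098 tip-band mm L,R 4.804008991674 -4.9988712350023805
```

```bash
cat > m.py <<'E'
from h import *
c=cap("wrist");s=robot.sense();print(s["clock"],s["grip_width"],s["ft_force"],s["ee_pos"])
g=c["frame"].astype(float).mean(2)
def cross(v,ua,ub,lo,hi):
    row=g[v,ua:ub+1]; t=(lo+hi)/2;out=[]
    for i in range(len(row)-1):
        if (row[i]-t)*(row[i+1]-t)<0: out.append(ua+i+(t-row[i])/(row[i+1]-row[i]))
    return out
R=s["eef_rot"];y=-R[:,1]
for v in (162,163,165,168,172,180):
    row=g[v];hi=np.median([row[300-4:303].max(),row[340:344].max()]);lo=row[315:328].mean()
    e=cross(v,288,354,lo,hi)
    w=[at(c,u,v,.055)@y*1e3 for u in e]
    w=np.array(w);print(v,np.round(e,2),np.round(-np.diff(w),2), "mid",np.round(w.mean()-s["ee_pos"]@y*1e3,2), "cc", np.round((w[0]+w[1]-w[2]-w[3])/2-3,2) if len(w)==4 else "")
for v in (40,60,80,90):
    row=g[v];lo=row[315:328].mean();hi=(row[296:300].mean()+row[343:347].mean())/2
    e=cross(v,298,346,lo,hi);w=np.array([at(c,u,v,.057)@y*1e3 for u in e]);print("band",v,np.round(e,2),np.round(-np.diff(w),2),np.round(w.mean()-s["ee_pos"]@y*1e3,2))
for v in (50,80,120,140):
    print("blk/head row",v,[ (u,) for u in ()])
E
python3 m.py
```

```text
12.6 0.01814241119657395 [ 5.30843831 -0.48858173  3.55399528] [0.51680907 0.00390265 0.10564537]
162 [295.45 305.29 336.13 345.88] [ 3.21 10.04  3.18] mid 0.86 cc 10.24
163 [295.43 305.3  336.1  345.98] [ 3.22 10.03  3.23] mid 0.85 cc 10.26
165 [295.4  305.3  335.98 345.95] [ 3.24 10.    3.26] mid 0.87 cc 10.25
168 [295.45 305.22 335.98 345.65] [ 3.19 10.04  3.16] mid 0.9 cc 10.22
172 [295.54 305.38 336.02 345.66] [ 3.22 10.02  3.16] mid 0.87 cc 10.21
180 [295.53 305.42 335.89 345.75] [ 3.25 10.    3.24] mid 0.87 cc 10.24
band 40 [304.61 336.14] [10.] 0.95
band 60 [304.39 336.04] [10.01] 1.0
band 80 [304.45 336.06] [9.98] 0.99
band 90 [304.54 336.39] [10.06] 0.92
blk/head row 50 []
blk/head row 80 []
blk/head row 120 []
blk/head row 140 []
```

>>> {"method": "apply_moves", "body": {
  "steps": [0, 0, 0, 0, 0.21, 0, 0, 0, 0, 0.21, 0, 0, 0, 0, 0.21, 0, 0, 0, 0, 0.21, 0, 0, 0, 0, 0.21, 0, 0, 0, 0, 0.21, 0, 0, 0, 0, 0.21, 0, 0, 0, 0, 0.21]
}}

```text
clock: 13.4
ee_pos: [0.5168, 0.0039, 0.1056]
eef_rot: [[0.995, -0.095, 0.0], [-0.095, -0.995, 0.0], [0.0, -0.0, -1.0]]
ft_force: [4.6, -0.5, 2.9]
grip_width: 0.0178
```

```bash
python3 m.py; python3 m.py | head -4
```

```text
13.45 0.01815302356625111 [ 5.31400582 -0.4618824   4.16261226] [0.51681794 0.00389102 0.10564651]
162 [295.45 305.27 336.13 345.92] [ 3.2  10.05  3.19] mid 0.87 cc 10.25
163 [295.44 305.3  336.14 345.95] [ 3.22 10.05  3.2 ] mid 0.86 cc 10.26
165 [295.41 305.24 336.14 345.96] [ 3.21 10.07  3.21] mid 0.87 cc 10.28
168 [295.46 305.23 335.94 345.64] [ 3.2  10.02  3.18] mid 0.91 cc 10.21
172 [295.57 305.38 336.03 345.67] [ 3.21 10.02  3.16] mid 0.88 cc 10.21
180 [295.52 305.45 335.98 345.76] [ 3.27 10.01  3.21] mid 0.88 cc 10.25
band 40 [304.61 336.16] [10.01] 0.96
band 60 [304.4  336.05] [10.01] 1.01
band 80 [304.45 336.07] [9.98] 1.0
band 90 [304.54 336.39] [10.05] 0.94
blk/head row 50 []
blk/head row 80 []
blk/head row 120 []
blk/head row 140 []
13.5 0.01818852906796968 [ 5.6147382  -1.20753163  4.39689677] [0.51679896 0.00389725 0.1056266 ]
162 [295.46 305.29 336.09 345.95] [ 3.21 10.03  3.22] mid 0.86 cc 10.24
163 [295.48 305.27 336.11 345.93] [ 3.2  10.04  3.21] mid 0.86 cc 10.25
165 [295.4  305.3  336.13 345.97] [ 3.23 10.05  3.21] mid 0.86 cc 10.28
```

```bash
python3 -c "
from plant import job; print(job.close_job())"
```

```text
the job is handed in; nothing more can be done
None
```

I plugged the middle-sized gauge into the socket and let go of it. Then I pinched the jaws at the ribs and handed the job in at about 13.5 s, still holding the gap.

**Gauge:** it went in without side load. It bottomed at the expected height, about 24 N at the wrist with TCP z at 0.112 m. After release it stayed in place with its band along the forceps.

**Tips:** in the last wrist pictures the gap measured 10.0–10.3 mm, against 10.0 mm for the band in the same view. The gap midline was within about 0.15 mm of the band's. It was unchanged after a 0.8 s hold, and the tips never came near meeting.

**Disagreements:**
- The finger-opening reading jittered between 17.8 and 18.5 mm (18.0 mm wanted). Taken alone it would mean a gap of 9.7–10.8 mm, but the pictures were steady.
- The stand's yaw came out as -0.093 rad from the top camera and -0.098 rad from the wrist camera. I set the tool to -0.095 rad.
- The wrist camera showed a sideways bias of about 0.8 mm, which I corrected by measuring relative to the gripped gauge.

The dish, bottle and tip box were never approached at their height. I did not take a final picture of them.

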